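Snap the cap onto the eye-drop bottle and keep it pressed

ROBOT

A 6-joint arm with a two-finger parallel gripper is mounted at the origin on the work surface. World frame = base frame: x ahead of the robot, y to its left, z up, the work surface at z = 0. Lengths are in mm, angles in rad, forces in N, time in s.
With the tool pointing down it reaches from about 425 to 950 mm from the base axis. Payload 14.7 kg.
Tool frame: the origin (TCP) lies between the finger pads; the fingertips stand 22 mm ahead of it and the grasp point (between the pads) lies 3 mm ahead of it; z points along the fingers, y is the line along which they close (so a half turn about z gives the same grasp; the last joint's range is limited). The gripper opens to 85 mm and grips with 20 to 120 N. Pads are 22 mm wide; open, the fingers measure 114 mm over their backs; the gripper's body (76 mm by 85 mm) begins 54 mm behind the grasp point. The pads swing forward as they close: fully open they stand 13 mm farther back than shut.
Start: joints at [1.151, 0.48, 1.596, -0, 1.065, -0.047], TCP at [236.722, 605.355, 253.297] pointing down, gripper open.
Joint ranges: [-2.75, 2.75], [-0.82, 2.05], [0.23, 2.67], [-1.56, 4.7], [0.09, 2.69], [-2.92, 2.92]. Speed limits (rad/s): [1.89, 1.89, 2.39, 3.01, 3.01, 3.01].

INTERFACE

Orientations are given as a 3x3 rotation matrix whose columns are the frame's x, y, z axes.
In Python, from bench import robot, optics gives the robot as it stands.
- The arm moves only by the tool carry_out, never from a script. Its argument "plan" is a list of rows, each an object of numbers: "fingers": the finger opening in m, from 0 to 0.0854; "dx", "dy", "dz": the shift along the tool's x, y, z in m; "wx", "wy", "wz": the turn, a rotation vector about the tool's x, y, z in rad. In form: [{"fingers": .., "dx": .., "dy": .., "dz": .., "wx": .., "wy": .., "wz": ..}, ...]. A call has 1 to 20 rows; each row shifts and turns the commanded pose from where the row before left it, along the tool's axes as they then stand; what a row does not reach is not made up. A row lasts 1/10 s, in which the tool goes at most 50 mm and 8.59 degrees, less where a joint would pass 70% of its speed; a pose out of reach is approached as far as the arm can. A call with a gripper value outside its range is refused whole. The fingers move at their own pace and stop on an object; "newtons" is the grip in N (left out, the last holds). Time passes only in rows, so rows that do not move let the fingers close. It gives the time, the measured TCP pose, the force, the opening and the grip force at its end, in the units of the state.
- robot.state(): the state, without advancing time (a new reading comes with each control period).
- optics.grab_frame(name): name is "side" or "top" or "wrist"; returns a dict with "frame" (384x512x3 uint8, red, green, blue), "z_map" (384x512 float32, mm along the optical axis (not along the pixel's ray), 0 where there is no reading), "camera_matrix" (3x3 intrinsics, pixels), "position" and "attitude" of the camera in the world. Camera axes: x right, y down, z forward; pixel columns grow to the right and rows downward; lengths in mm; the calibration is good to about 2 mm. A picture is of the moment at which its call begins.
- robot.sign_off(): hands the job in; it is judged then, once.
The state is a dict: "t": time; "joint_pos": joint angles; "qd": joint speeds; "tau": joint torques, N m; "position": TCP position; "eef_rot": TCP orientation; "force": force on the tool from outside, world axes, zero at the start; "torque": the same for the moment, N m; "finger_gap": opening from 0.0 (shut) to 1.0 (fully open); "finger_force": force on a finger pad.
Only numpy, scipy, OpenCV 4.12 (cv2) and the standard library are available. Lean on these libraries where they do the work, as an engineer would, in place of code of your own. Each camera call takes 0.05 s, during which the arm holds its last target. There are 200 camera calls.

TASK

Pick up the orange cap and set it upright over the nozzle of the white eye-drop bottle in its holder, then press it straight down until it clicks fully home. Keep pressing firmly but gently after the click, so that the bottle stays sunk about 4 mm into its sprung cushion (about 10 N; never bottom it out), and finish while still holding it pressed like that. Leave the pill tower, the pill pot and the magnifying glass where they are.

Things in the scene. Friction and masses are not known exactly. Their poses are not given: they have to be found in the camera images.
- cap: loose orange round snap cap, 32 mm diameter, 36 mm high, 16 to 28 g, closed flat top, open below; starts mouth down on the grey shelf (shelf top at z = 0.012). Origin: centre of the mouth rim (underside), z axis up through the closed top. An inward lip, 3 mm high, at the mouth leaves a 20 mm hole; above it the bore is 26 mm wide, 33 mm deep from the mouth. Its turn about z does not matter.
- bottle_shoulder (a point): centre of the flat shoulder of the white eye-drop bottle (35 mm diameter, blue band, upright in the white holder), about 62 mm above the shelf; z axis up. Here the cap's mouth rim rests when home: the cap's origin then coincides with this point. A 17 mm neck rises from it, and from 14.5 mm up a tapering nozzle.
- bottle_tip (a point): centre of the nozzle's tip, 25 mm above the shoulder; the tip is 5.6 mm in diameter.
- bottle_beads (a point): on the neck's axis, 7.6 mm above the shoulder, in the middle of four round sprung snap beads, 25 mm across. When the cap is pressed down the beads resist from about 12 mm before home; the force climbs to roughly 9 N, then they give way with a click (sudden drop of force) and pull the cap down home with up to 8 N. Pressed on after that, the bottle sinks into its cushion.
- bottle (a joint): how far the bottle has sunk straight down into the sprung cushion of its holder, m: 0 = up, grows when pressed, about 2.5 N per mm (10 N gives 0.004), hard stop at 0.012. The shoulder sinks with it. It stays at 0 when nothing presses.
- holder: white plastic bottle holder fixed to the shelf: base plate 84 mm (x) by 70 mm (y), 6 mm thick, with a round tube 47 mm outside diameter up to 36 mm high in which the bottle stands, its top 26 mm below the shoulder. Origin: centre of the base's underside.
- tower: bystander: pill tower of three screwed tiers with white lid, 56 mm diameter, 100 mm high, standing loose on the shelf. Origin: centre of its underside.
- pot: bystander: white and blue ceramic pill pot with lid and round knob, 56 mm diameter, 47 mm high, standing loose on the shelf. Origin: centre of its underside.
- magnifier: bystander: magnifying glass lying flat, steel ring 72 mm diameter, 7 mm thick, black handle along its -x axis reaching 130 mm from the ring's centre. Origin: underside at the ring's centre.
Not all that is in view belongs to the job. Of the things that look like the cap, the smaller one is meant.

How it is judged (in metres and radians):
On the way, in this order (a step that is already met when the one before it is completed fails the run):
1. the cap is lifted clear of the shelf (height (world z) of cap above 0.04 m), for 0.1 s.
2. the cap is snapped home on the bottle (z of cap in the frame of bottle_shoulder below 0.002 m and distance between cap and bottle_shoulder below 0.004 m and angle between cap's own z axis and vertical below 0.1 rad), for 0.2 s.
At the end, for the whole second after the job is handed in: The cap is snapped fully home and upright (its rim within 2 mm in height and 4 mm in all of the bottle's shoulder, tilt under 0.1 rad) and the fingers still press it, keeping the bottle sunk 1.8 to 8 mm into its cushion (about 4.5 to 20 N) through the last second (all of step 2 and value of joint bottle between 0.0018 and 0.008 m and contact force between the fingers and cap above 2 N); the arm keeps its last pose, push and grip.
It fails at once if the bottle is pushed down more than 10 mm (over about 25 N), nearly bottoming out (value of joint bottle above 0.01 m).
It fails at once if the pill tower is moved more than 15 mm or tipped (distance of tower from where it was at the start of the episode above 0.015 m or angle between tower's own z axis and vertical above 0.3 rad).
It fails at once if the pill pot is moved more than 15 mm or tipped (distance of pot from where it was at the start of the episode above 0.015 m or angle between pot's own z axis and vertical above 0.3 rad).
It fails at once if the magnifying glass is moved more than 15 mm (distance of magnifier from where it was at the start of the episode above 0.015 m).
It also fails if it takes over 61 s, if anything falls off the work surface, if the arm or the gripper's body presses on something with over 40 N, if the wrist force passes 120 N, or if a joint passes its speed limit or range.

## Working session

There is one attempt and no reset: what is moved stays moved. The work goes in short steps, Python scripts to look and compute and a tool call to move; the robot and the scene stay as the last step left them, time stands still between calls to the robot, and variables do not carry over. Pictures are saved under pics/ and viewed, at most 10 in all, crops included, and the job is handed in when it is done.

Besides the shell and the picture viewer there is one more tool, called after ">>>" as name(argument=value, ...), one argument or row to a line, values as JSON. carry_out: Moves the arm, as the interface text tells. Its arguments: {"type":"object","properties":{"plan":{"type":"array","items":{"type":"object","properties":{"fingers":{"type":"number"},"dx":{"type":"number"},"dy":{"type":"number"},"dz":{"type":"number"},"wx":{"type":"number"},"wy":{"type":"number"},"wz":{"type":"number"}}}},"newtons":{"type":"number"}},"required":["plan"]}

```bash
mkdir -p pics; python3 - <<'E'
from bench import robot, optics
import cv2,numpy as np
s=robot.state(); print({k:np.round(v,3).tolist() for k,v in s.items()})
ims=[]
for n in ["side","top","wrist"]:
    f=optics.grab_frame(n); np.savez(f"{n}.npz",**f); print(n,f["position"],np.round(f["attitude"],3).tolist(),f["camera_matrix"].tolist() if hasattr(f["camera_matrix"],'tolist') else f["camera_matrix"])
    ims.append(f["frame"][:,:,::-1])
for n,i in zip(["side","top","wrist"],ims): cv2.imwrite(f"pics/{n}0.png",i)
E
```

```text
{'t': 0.0, 'joint_pos': [1.151, 0.481, 1.597, 0.0, 1.065, -0.047], 'qd': [0.0, 0.001, -0.002, -0.001, -0.0, -0.0], 'tau': [0.002, -95.063, -43.019, -0.0, 0.012, -0.0], 'position': [236.593, 605.005, 252.659], 'eef_rot': [[-0.931, 0.364, -0.0], [0.364, 0.931, -0.001], [0.0, -0.001, -1.0]], 'force': [0.678, -0.088, -0.569], 'torque': [-0.001, -0.03, 0.021], 'finger_force': 0.0, 'finger_gap': 1.0}
side [ 337.81943614 -654.75435574  678.02384467] [[0.984, -0.12, 0.13], [-0.176, -0.592, 0.786], [-0.017, -0.797, -0.604]] [[407.1030386495346, 0.0, 253.74902289792016], [0.0, 407.1030386495346, 194.89958650942006], [0.0, 0.0, 1.0]]
top [367.31111182 104.39288063 875.08621782] [[-0.024, -0.991, 0.131], [-0.999, 0.021, -0.025], [0.022, -0.132, -0.991]] [[352.6463660579489, 0.0, 252.52923759659888], [0.0, 352.6463660579489, 193.62539196265038], [0.0, 0.0, 1.0]]
wrist [167.07994711 632.87666568 373.73511835] [[0.364, 0.89, 0.274], [0.931, -0.348, -0.107], [0.0, 0.294, -0.956]] [[344.3805664723953, 0.0, 260.0263598680219], [0.0, 344.3805664723953, 193.48713606940922], [0.0, 0.0, 1.0]]
```

View pics/side0.png

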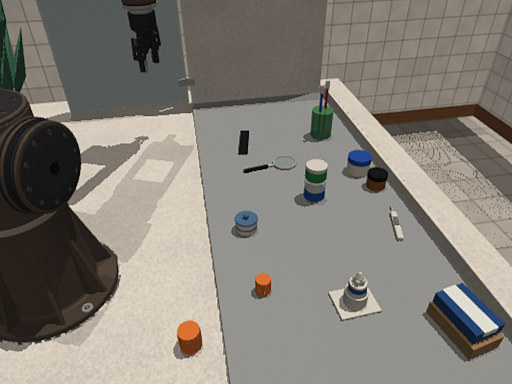

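View pics/top0.png

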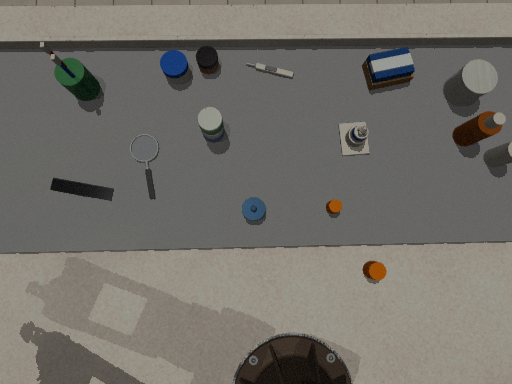

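View pics/wrist0.png

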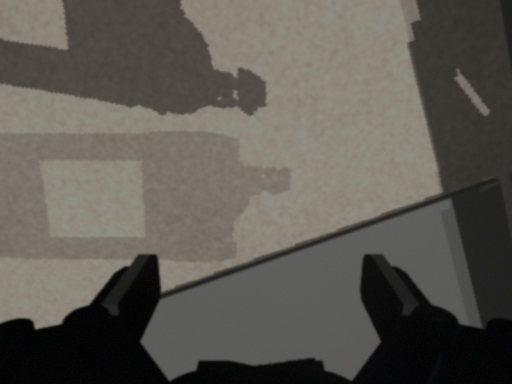

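The side view shows the small cap at about (263,285), the bottle at (357,290), and the larger decoy at (190,338). In the top view the cap is at (335,207) and the bottle at (360,133). The wrist camera sees neither yet.

```bash
cat > h.py <<'E'
import numpy as np, cv2
def cloud(f):
    K=f["camera_matrix"]; z=f["z_map"]; v,u=np.mgrid[:z.shape[0],:z.shape[1]]
    c=np.dstack([(u-K[0,2])/K[0,0]*z,(v-K[1,2])/K[1,1]*z,z])
    return c@np.array(f["attitude"]).T+f["position"]
def ray(f,uv):
    K=f["camera_matrix"]; d=np.array(f["attitude"])@[(uv[0]-K[0,2])/K[0,0],(uv[1]-K[1,2])/K[1,1],1]
    return np.array(f["position"]),d/np.linalg.norm(d)
def plane(f,uv,z):
    p,d=ray(f,uv); return p+d*(z-p[2])/d[2]
def tri(a,b):
    (p,d),(q,e)=a,b; s=np.linalg.lstsq(np.c_[d,-e],q-p,rcond=None)[0]
    A,B=p+d*s[0],q+e*s[1]; return (A+B)/2,np.linalg.norm(A-B)
def orange(f):
    h=cv2.cvtColor(f["frame"],cv2.COLOR_RGB2HSV)
    return cv2.inRange(h,(3,170,90),(18,255,255))
E
python3 - <<'E'
from h import *
for n,(x0,x1,y0,y1),(a0,a1,b0,b1) in [("side",(245,285,265,305),(325,385,260,325)),("top",(320,350,195,220),(335,375,115,160))]:
    f=dict(np.load(n+".npz")); P=cloud(f); m=orange(f); w=np.zeros_like(m); w[y0:y1,x0:x1]=m[y0:y1,x0:x1]
    v,u=np.nonzero(w); Q=P[v,u]; zt=np.percentile(Q[:,2],95); T=Q[Q[:,2]>zt-4]
    print(n,"cap px",u.min(),u.max(),v.min(),v.max(),"ztop",zt,"n",len(T),"top mid",(T.min(0)+T.max(0))/2,T.mean(0),np.ptp(T,axis=0))
    R=P[b0:b1,a0:a1]; k=R[...,2]; i=np.argsort(-k.ravel())[:8]; print("bottle top",R.reshape(-1,3)[i].round(1).tolist(), [(int(a0+j%(a1-a0)),int(b0+j//(a1-a0))) for j in i])
    for lo,hi in [(9,14),(14,22),(42,52),(66,78),(78,90),(90,105)]:
        S=R[(k>lo)&(k<hi)]
        if len(S): print(lo,hi,len(S),S.min(0).round(1),S.max(0).round(1),S.mean(0).round(1))
    cv2.imwrite(f"pics/{n}b.png",cv2.resize(f["frame"][b0-10:b1+10,x0-10 if n=="side" else a0-10:a1+10,::-1],None,fx=5,fy=5,interpolation=0)[:600,:800])
E
```

```text
side cap px 256 270 274 295 ztop 49.81190174801213 n 135 top mid [ 397.33489069 -377.49888305  361.95449303] [ 440.85665713 -118.59405167   53.00685788] [119.03090909 554.51094538 632.13870329]
bottle top [[337.8, -654.8, 678.0], [337.8, -654.8, 678.0], [337.8, -654.8, 678.0], [337.8, -654.8, 678.0], [337.8, -654.8, 678.0], [337.8, -654.8, 678.0], [337.8, -654.8, 678.0], [337.8, -654.8, 678.0]] [(378, 321), (362, 262), (340, 286), (384, 320), (335, 292), (325, 292), (343, 267), (384, 314)]
9 14 2273 [ 542.6 -236.5    9. ] [721.5 -55.6  14. ] [ 630.9 -141.2   12.2]
14 22 894 [ 548.2 -235.3   14. ] [714.  -65.5  21.8] [ 610.3 -179.6   17.4]
42 52 180 [ 591.3 -201.4   42. ] [ 637.1 -157.6   51.9] [ 608.  -187.    47.3]
66 78 161 [ 596.2 -195.9   66. ] [ 630.3 -162.4   77.2] [ 610.4 -183.9   72.5]
78 90 68 [ 604.  -186.8   78.8] [ 625.1 -169.6   90. ] [ 611.3 -181.1   84.9]
90 105 44 [ 607.  -184.7   90.1] [ 622.3 -170.2   99.9] [ 613.4 -178.9   94.4]
top cap px 329 341 200 212 ztop 48.93232821315344 n 108 top mid [412.41905632 -10.73496387 460.00982013] [ 442.88146695 -109.1915559    54.50700065] [ 90.21588899 230.255689   830.15279537]
bottle top [[367.3, 104.4, 875.1], [367.3, 104.4, 875.1], [367.3, 104.4, 875.1], [614.0, -176.7, 98.5], [619.2, -177.4, 97.2], [619.3, -175.2, 97.1], [617.0, -172.8, 96.8], [614.8, -172.8, 96.2]] [(341, 138), (359, 131), (359, 152), (365, 129), (365, 127), (364, 127), (363, 128), (363, 129)]
9 14 790 [ 563.  -233.9    9. ] [ 680.7 -127.1   14. ] [ 623.6 -182.4   11. ]
14 22 513 [ 569.2 -232.4   14. ] [ 677.5 -134.    22. ] [ 612.6 -170.    16.8]
42 52 95 [ 594.  -197.1   42. ] [ 639.  -153.1   51.7] [ 610.3 -168.1   46.2]
66 78 101 [ 599.8 -193.3   66.4] [ 635.3 -157.8   76.1] [ 613.8 -172.4   71.7]
78 90 49 [ 607.3 -184.5   78.6] [ 626.4 -165.4   89.8] [ 614.8 -172.8   84.3]
90 105 26 [ 609.5 -181.8   90.2] [ 623.6 -169.9   98.5] [ 616.1 -175.1   93.9]
```

>>> carry_out(
  plan=[
    {"dx":-0.0388,"dy":-0.0255},
    {"dx":-0.0388,"dy":-0.0255},
    {"dx":-0.0388,"dy":-0.0255},
    {"dx":-0.0388,"dy":-0.0255},
    {"dx":-0.0388,"dy":-0.0255},
    {"dx":-0.0388,"dy":-0.0255},
    {"dx":-0.0388,"dy":-0.0255},
    {"dx":-0.0388,"dy":-0.0255},
    {"dx":-0.0388,"dy":-0.0255},
    {"dx":-0.0388,"dy":-0.0255},
    {"dx":-0.0388,"dy":-0.0255},
    {"dx":-0.0388,"dy":-0.0255},
    {"dx":0.002,"dy":-0.041},
    {"dx":0.002,"dy":-0.041},
    {"dx":0.002,"dy":-0.041},
    {"dx":0.002,"dy":-0.041},
    {"dx":0.002,"dy":-0.041},
    {"dx":0.002,"dy":-0.041},
    {"dx":0.002,"dy":-0.041},
    {},
  ],
)

```text
$.plan[0]: bad value
```

```bash
python3 - <<'E'
from bench import robot, optics
import cv2,numpy as np
s=robot.state(); print({k:np.round(v,4).tolist() for k,v in s.items()})
f=optics.grab_frame("wrist"); np.savez("w1.npz",**f); cv2.imwrite("pics/w1.png",f["frame"][:,:,::-1])
E
```

```text
{'t': 0.15, 'joint_pos': [1.1514, 0.4807, 1.5968, -0.0, 1.0651, -0.0466], 'qd': [0.0008, -0.0014, -0.0018, 0.0007, 0.0006, 0.001], 'tau': [0.0008, -95.1148, -43.0449, -0.0001, 0.0082, -0.0], 'position': [236.6021, 605.0683, 252.7935], 'eef_rot': [[-0.9313, 0.3642, -0.0004], [0.3642, 0.9313, -0.0009], [0.0, -0.001, -1.0]], 'force': [-0.0377, -0.6458, -1.2747], 'torque': [-0.0022, 0.0171, 0.0605], 'finger_force': 0.0, 'finger_gap': 0.9957}
```

View pics/w1.png

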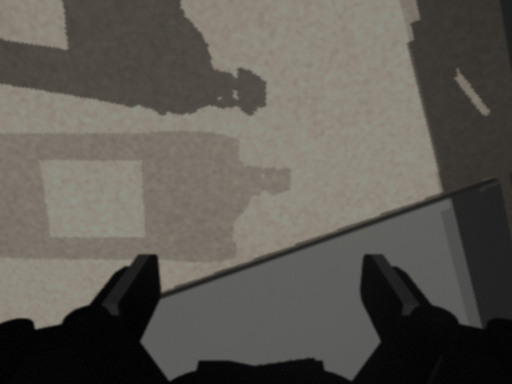

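The picture is unchanged because the call was refused. I'll give every row all of its keys.

>>> carry_out(
  plan=[
    {"fingers":0.085,"dx":-0.0388,"dy":-0.0255,"dz":0,"wx":0,"wy":0,"wz":0},
    {"fingers":0.085,"dx":-0.0388,"dy":-0.0255,"dz":0,"wx":0,"wy":0,"wz":0},
    {"fingers":0.085,"dx":-0.0388,"dy":-0.0255,"dz":0,"wx":0,"wy":0,"wz":0},
    {"fingers":0.085,"dx":-0.0388,"dy":-0.0255,"dz":0,"wx":0,"wy":0,"wz":0},
    {"fingers":0.085,"dx":-0.0388,"dy":-0.0255,"dz":0,"wx":0,"wy":0,"wz":0},
    {"fingers":0.085,"dx":-0.0388,"dy":-0.0255,"dz":0,"wx":0,"wy":0,"wz":0},
    {"fingers":0.085,"dx":-0.0388,"dy":-0.0255,"dz":0,"wx":0,"wy":0,"wz":0},
    {"fingers":0.085,"dx":-0.0388,"dy":-0.0255,"dz":0,"wx":0,"wy":0,"wz":0},
    {"fingers":0.085,"dx":-0.0388,"dy":-0.0255,"dz":0,"wx":0,"wy":0,"wz":0},
    {"fingers":0.085,"dx":-0.0388,"dy":-0.0255,"dz":0,"wx":0,"wy":0,"wz":0},
    {"fingers":0.085,"dx":-0.0388,"dy":-0.0255,"dz":0,"wx":0,"wy":0,"wz":0},
    {"fingers":0.085,"dx":-0.0388,"dy":-0.0255,"dz":0,"wx":0,"wy":0,"wz":0},
    {"fingers":0.085,"dx":0.002,"dy":-0.041,"dz":0,"wx":0,"wy":0,"wz":0},
    {"fingers":0.085,"dx":0.002,"dy":-0.041,"dz":0,"wx":0,"wy":0,"wz":0},
    {"fingers":0.085,"dx":0.002,"dy":-0.041,"dz":0,"wx":0,"wy":0,"wz":0},
    {"fingers":0.085,"dx":0.002,"dy":-0.041,"dz":0,"wx":0,"wy":0,"wz":0},
    {"fingers":0.085,"dx":0.002,"dy":-0.041,"dz":0,"wx":0,"wy":0,"wz":0},
    {"fingers":0.085,"dx":0.002,"dy":-0.041,"dz":0,"wx":0,"wy":0,"wz":0},
    {"fingers":0.085,"dx":0.002,"dy":-0.041,"dz":0,"wx":0,"wy":0,"wz":0},
    {"fingers":0.085,"dx":0,"dy":0,"dz":0,"wx":0,"wy":0,"wz":0},
  ],
)

```text
t: 2.2
position: [439.5, -114.7, 253.3]
eef_rot: [[-0.93, 0.367, -0.001], [0.367, 0.93, -0.001], [0.0, -0.001, -1.0]]
force: [-0.4, -0.5, 0.5]
finger_gap: 0.995
finger_force: 0.0
```

```bash
python3 - <<'E'
from bench import robot, optics
import cv2,numpy as np
s=robot.state(); print({k:np.round(v,4).tolist() for k,v in s.items()})
f=optics.grab_frame("wrist"); np.savez("w1.npz",**f); cv2.imwrite("pics/w2.png",f["frame"][:,:,::-1])
E
```

```text
{'t': 2.2, 'joint_pos': [-0.3213, 0.2062, 2.0257, -0.0011, 0.91, -1.5152], 'qd': [0.0721, 0.0138, -0.024, 0.0231, -0.0006, 0.09], 'tau': [-3.9652, -61.8326, -37.6149, -0.5175, -0.0726, -2.1998], 'position': [439.5184, -114.6524, 253.3414], 'eef_rot': [[-0.93, 0.3674, -0.0006], [0.3674, 0.93, -0.0007], [0.0003, -0.0008, -1.0]], 'force': [-0.4, -0.485, 0.5025], 'torque': [0.029, -0.0481, 0.0001], 'finger_force': 0.0, 'finger_gap': 0.9952}
```

View pics/w2.png

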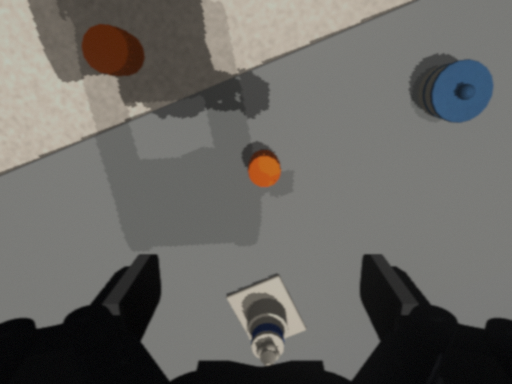

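The wrist view shows the cap top at about (265,171), the bottle nozzle at (267,349) between the fingers, the pot at (463,92), and the decoy at (112,50).

```bash
cat > cap.py <<'E'
from h import *
F={n:dict(np.load(n+".npz")) for n in ["side","top","w1"]}
B={"side":(245,285,265,305),"top":(320,350,195,220),"w1":(240,295,145,195)}
C={}
for n,f in F.items():
    x0,x1,y0,y1=B[n]; hsv=cv2.cvtColor(f["frame"],cv2.COLOR_RGB2HSV)[y0:y1,x0:x1]; P=cloud(f)[y0:y1,x0:x1]
    m=(hsv[...,1]>150)&(hsv[...,2]>70); z=P[...,2]; t=m&(z>43)&(z<55)
    v,u=np.nonzero(t); (cx,cy),(w,h),a=cv2.fitEllipse(cv2.convexHull(np.c_[u,v].astype(np.float32)))
    C[n]=(cx+x0,cy+y0); print(n,np.round(C[n],1),round(w,1),round(h,1),len(u),"z med",np.median(z[t]).round(1),"plane48",plane(f,C[n],48).round(1),"cloudmid",((P[t].min(0)+P[t].max(0))/2).round(1))
for a,b in [("side","top"),("side","w1"),("top","w1")]:
    p,e=tri(ray(F[a],C[a]),ray(F[b],C[b])); print(a,b,p.round(1),round(e,1))
# bottle: bins of height per view
for n,(a0,a1,b0,b1) in {"side":(325,385,260,325),"top":(335,375,115,160),"w1":(220,310,270,372)}.items():
    P=cloud(F[n])[b0:b1,a0:a1]; z=P[...,2]; xy=np.linalg.norm(P[...,:2]-[616,-176],axis=2)
    for lo,hi in [(72,76),(94,103)]:
        S=P[(z>lo)&(z<hi)&(xy<25)]
        if len(S): print(n,lo,len(S),"mid",((S.min(0)+S.max(0))/2).round(1),"ext",np.ptp(S,axis=0).round(1),"zmed/max",np.median(S[:,2]).round(1),S[:,2].max().round(1))
    f=F[n]; cv2.imwrite(f"pics/b_{n}.png",cv2.resize(f["frame"][b0:b1,a0:a1,::-1],(280,int(280*(b1-b0)/(a1-a0))),interpolation=0))
ims=[cv2.imread(f"pics/b_{n}.png") for n in F]; H=max(i.shape[0] for i in ims)
cv2.imwrite("pics/bottle.png",cv2.resize(np.hstack([cv2.copyMakeBorder(i,0,H-i.shape[0],0,0,0) for i in ims]),(798,int(H*.95))))
E
python3 cap.py
```

```text
side [262.7 279.6] 13.4 15.1 162 z med 48.2 plane48 [ 441.4 -115.7   48. ] cloudmid [ 442.1 -113.6   47.3]
top [335.  205.5] 12.3 13.1 133 z med 46.4 plane48 [ 444.2 -110.9   48. ] cloudmid [ 444.4 -111.4   46.5]
w1 [264.1 170.1] 31.7 32.7 803 z med 48.4 plane48 [ 442.7 -110.8   48. ] cloudmid [ 443.5 -110.9   46.7]
side top [ 443.4 -111.9   43.6] 2.5
side w1 [ 443.  -111.2   43. ] 1.6
top w1 [ 444.  -111.4   44.5] 1.2
side 72 108 mid [ 613.7 -178.2   74. ] ext [33.1 31.7  4. ] zmed/max 73.8 76.0
side 94 24 mid [ 614.5 -178.6   97.1] ext [ 9.7 10.3  5.6] zmed/max 96.0 99.9
top 72 46 mid [ 617.4 -175.2   73.9] ext [30.1 31.1  3.8] zmed/max 72.7 75.8
top 94 13 mid [ 616.3 -174.4   96.6] ext [7.6 6.9 3.9] zmed/max 95.7 98.5
w1 72 395 mid [ 615.3 -174.8   73.9] ext [32.7 34.2  3.7] zmed/max 73.9 75.7
w1 94 67 mid [ 615.2 -174.6   97. ] ext [8.2 9.8 5.7] zmed/max 96.5 99.8
```

View pics/bottle.png

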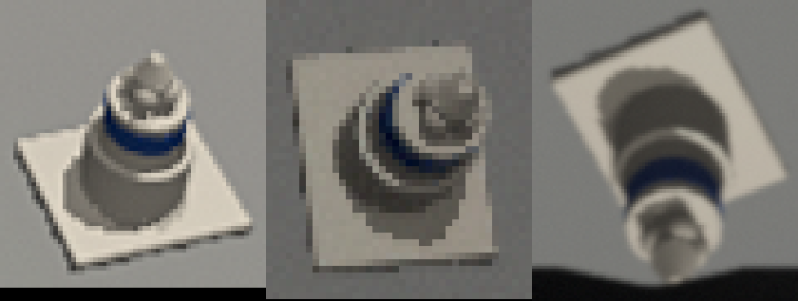

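The crops show the bottle upright in its holder in all three views, with the nozzle tip at the top of each crop (at the bottom in the wrist one). The cap is at (443,-111) with its top at z≈48. The shoulder is at (615.5,-175) with z≈74 and the tip at z≈99. I'll descend partway and re-check.

>>> carry_out(
  plan=[
    {"fingers":0.085,"dx":0,"dy":0,"dz":0.03,"wx":0,"wy":0,"wz":0},
    {"fingers":0.085,"dx":0,"dy":0,"dz":0.03,"wx":0,"wy":0,"wz":0},
    {"fingers":0.085,"dx":0,"dy":0,"dz":0.03,"wx":0,"wy":0,"wz":0},
    {"fingers":0.085,"dx":0,"dy":0,"dz":0.03,"wx":0,"wy":0,"wz":0},
    {"fingers":0.085,"dx":0,"dy":0,"dz":0.02,"wx":0,"wy":0,"wz":0},
    {"fingers":0.085,"dx":0,"dy":0,"dz":0,"wx":0,"wy":0,"wz":0},
    {"fingers":0.085,"dx":0,"dy":0,"dz":0,"wx":0,"wy":0,"wz":0},
    {"fingers":0.085,"dx":0,"dy":0,"dz":0,"wx":0,"wy":0,"wz":0},
  ],
)

```text
t: 3.05
position: [442.2, -111.3, 114.3]
eef_rot: [[-0.931, 0.364, 0.001], [0.364, 0.931, -0.0], [-0.002, 0.0, -1.0]]
force: [-0.8, -0.2, 0.3]
finger_gap: 0.996
finger_force: 0.0
```

```bash
cat > loc.py <<'E'
from bench import robot, optics
from h import *
import sys
f=optics.grab_frame("wrist"); s=robot.state(); np.savez(sys.argv[1]+".npz",**f); cv2.imwrite(f"pics/{sys.argv[1]}.png",f["frame"][:,:,::-1])
R=np.array(s["eef_rot"]); t=np.array(s["position"]); print("tcp",t.round(2),"F",np.round(s["force"],2),"gap",s["finger_gap"])
P=cloud(f); h=cv2.cvtColor(f["frame"],cv2.COLOR_RGB2HSV)
m=(orange(f)>0)&(f["z_map"]>0)&(np.linalg.norm(P[...,:2]-t[:2],axis=2)<60); z=P[...,2]
if m.sum()>50:
    zt=np.percentile(z[m],90); T=m&(abs(z-zt)<3); v,u=np.nonzero(T)
    e=cv2.fitEllipse(cv2.convexHull(np.c_[u,v].astype(np.float32))); p=plane(f,e[0],np.median(z[T]))
    print("cap top",p.round(1),"px",np.round(e[0],1),"ell",np.round(e[1],1),"in tool",(R.T@(p-t)).round(1))
E
python3 loc.py w3
```

```text
tcp [ 442.17 -111.35  114.4 ] F [ 1.11 -0.75  0.22] gap 0.9958886490090013
cap top [ 442.8 -111.1   48.3] px [259.3 222.8] ell [50.  53.1] in tool [-0.4  0.4 66.1]
```

>>> carry_out(
  newtons=60,
  plan=[
    {"fingers":0.085,"dx":-0.0004,"dy":0.0004,"dz":0.02,"wx":0,"wy":0,"wz":0},
    {"fingers":0.085,"dx":0,"dy":0,"dz":0.02,"wx":0,"wy":0,"wz":0},
    {"fingers":0.085,"dx":0,"dy":0,"dz":0.02,"wx":0,"wy":0,"wz":0},
    {"fingers":0.085,"dx":0,"dy":0,"dz":0.012,"wx":0,"wy":0,"wz":0},
    {"fingers":0.085,"dx":0,"dy":0,"dz":0,"wx":0,"wy":0,"wz":0},
    {"fingers":0.04,"dx":0,"dy":0,"dz":0,"wx":0,"wy":0,"wz":0},
    {"fingers":0.034,"dx":0,"dy":0,"dz":0,"wx":0,"wy":0,"wz":0},
    {"fingers":0.03,"dx":0,"dy":0,"dz":0,"wx":0,"wy":0,"wz":0},
    {"fingers":0.025,"dx":0,"dy":0,"dz":0,"wx":0,"wy":0,"wz":0},
    {"fingers":0.02,"dx":0,"dy":0,"dz":0,"wx":0,"wy":0,"wz":0},
    {"fingers":0.0,"dx":0,"dy":0,"dz":0,"wx":0,"wy":0,"wz":0},
    {"fingers":0.0,"dx":0,"dy":0,"dz":0,"wx":0,"wy":0,"wz":0},
    {"fingers":0.0,"dx":0,"dy":0,"dz":0,"wx":0,"wy":0,"wz":0},
    {"fingers":0.0,"dx":0,"dy":0,"dz":0,"wx":0,"wy":0,"wz":0},
  ],
)

```text
t: 4.5
position: [442.3, -111.3, 42.1]
eef_rot: [[-0.931, 0.364, 0.001], [0.364, 0.931, -0.0], [-0.001, 0.0, -1.0]]
force: [-2.4, 0.7, 16.7]
finger_gap: 0.359
finger_force: 57.9
```

```bash
python3 loc.py w4
```

```text
tcp [ 442.25 -111.28   42.12] F [-1.45  1.19 16.25] gap 0.3523716076894336
cap top [ 442.4 -110.6   48.3] px [260.2 292.3] ell [73.6 81. ] in tool [ 0.1  0.7 -6.2]
```

View pics/w4.png

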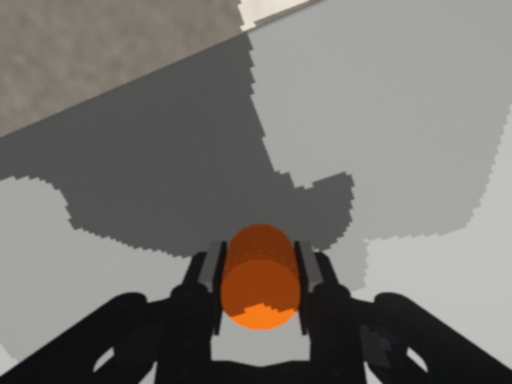

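The wrist view shows the cap gripped squarely, with its top centre at (260,292) between the pads. I'll lift it and carry it over the nozzle.

>>> carry_out(
  plan=[
    {"fingers":0.0,"dx":0,"dy":0,"dz":-0.015,"wx":0,"wy":0,"wz":0},
    {"fingers":0.0,"dx":0,"dy":0,"dz":-0.03,"wx":0,"wy":0,"wz":0},
    {"fingers":0.0,"dx":0,"dy":0,"dz":-0.03,"wx":0,"wy":0,"wz":0},
    {"fingers":0.0,"dx":0,"dy":0,"dz":-0.03,"wx":0,"wy":0,"wz":0},
    {"fingers":0.0,"dx":0,"dy":0,"dz":-0.02,"wx":0,"wy":0,"wz":0},
    {"fingers":0.0,"dx":-0.0305,"dy":0,"dz":0,"wx":0,"wy":0,"wz":0},
    {"fingers":0.0,"dx":-0.0308,"dy":0.001,"dz":0,"wx":0,"wy":0,"wz":0},
    {"fingers":0.0,"dx":-0.0308,"dy":0.001,"dz":0,"wx":0,"wy":0,"wz":0},
    {"fingers":0.0,"dx":-0.0308,"dy":0.001,"dz":0,"wx":0,"wy":0,"wz":0},
    {"fingers":0.0,"dx":-0.0308,"dy":0.0004,"dz":0,"wx":0,"wy":0,"wz":0},
    {"fingers":0.0,"dx":-0.0308,"dy":0,"dz":0,"wx":0,"wy":0,"wz":0},
    {"fingers":0.0,"dx":0,"dy":0,"dz":0,"wx":0,"wy":0,"wz":0},
    {"fingers":0.0,"dx":0,"dy":0,"dz":0,"wx":0,"wy":0,"wz":0},
    {"fingers":0.0,"dx":0,"dy":0,"dz":0,"wx":0,"wy":0,"wz":0},
  ],
)

```text
t: 5.95
position: [613.9, -174.8, 166.2]
eef_rot: [[-0.931, 0.364, -0.001], [0.364, 0.931, 0.0], [0.001, -0.0, -1.0]]
force: [-0.3, 0.1, -0.8]
finger_gap: 0.357
finger_force: 59.3
```

```bash
python3 loc.py w5; python3 - <<'E'
from bench import optics
from h import *
ims=[]
for n,(a,b) in {"side":(360,260),"top":(365,130)}.items():
    f=optics.grab_frame(n); np.savez(n+"5.npz",**f)
    m=orange(f); x0,x1,y0,y1=a-40,a+40,b-50,b+50
    w=np.zeros_like(m); w[y0:y1,x0:x1]=m[y0:y1,x0:x1]; v,u=np.nonzero(w); Q=cloud(f)[v,u]; Q=Q[(Q[:,2]>90)&(Q[:,2]<175)]
    print(n,len(Q),"px",u.min(),u.max(),v.min(),v.max(),"mid",((np.percentile(Q,1,0)+np.percentile(Q,99,0))/2).round(1),"z",np.percentile(Q[:,2],[1,99]).round(1),"ext",np.ptp(Q,axis=0).round(1))
    ims.append(cv2.resize(f["frame"][y0:y1,x0:x1,::-1],(400,500),interpolation=0))
cv2.imwrite("pics/over.png",np.hstack(ims))
E
```

```text
tcp [ 613.93 -174.83  166.29] F [ 0.64 -0.13 -0.24] gap 0.3508961672914294
cap top [ 614.4 -174.3  172.3] px [260.2 292.8] ell [72.7 79.1] in tool [-0.2  0.7 -6. ]
side 45 px 354 372 240 263 mid [ 611.6 -177.4  155.7] z [137.5 173.9] ext [30.6 25.6 36.7]
top 186 px 364 383 114 129 mid [ 611.3 -174.2  156.3] z [139.3 173.3] ext [23.6 30.8 34.5]
```

View pics/over.png

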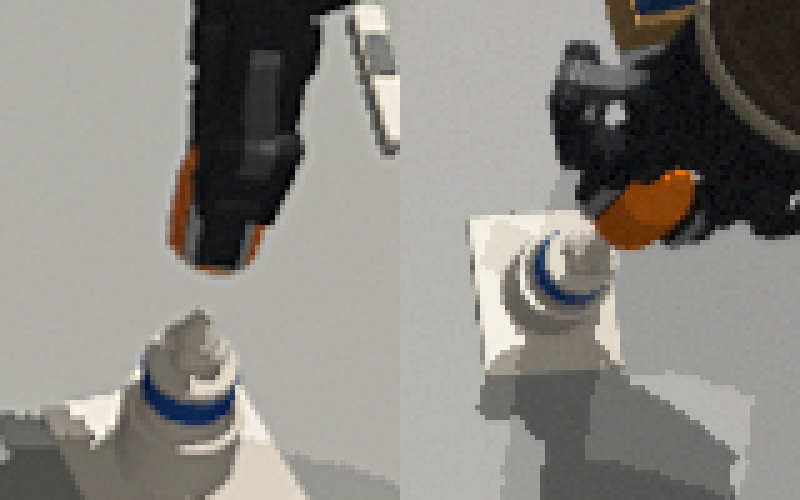

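The side crop (left) shows the cap upright just above the nozzle, whose tip is at full-frame (360,272). The cap's orange edges are at columns 354 to 372. The top crop (right) shows the cap partly hidden by the hand. I'll check the sideways offset by comparing silhouettes within the same camera.

```bash
python3 - <<'E'
from h import *
def proj(f,p):
    c=np.array(f["attitude"]).T@(np.array(p)-f["position"]); K=f["camera_matrix"]; return K[0,0]*c[0]/c[2]+K[0,2],K[1,1]*c[1]/c[2]+K[1,2]
def band(f,b):
    h=cv2.cvtColor(f["frame"],cv2.COLOR_RGB2HSV); m=cv2.inRange(h,(105,120,20),(130,255,255)); w=np.zeros_like(m); w[b[2]:b[3],b[0]:b[1]]=m[b[2]:b[3],b[0]:b[1]]; return np.nonzero(w)
A=(615.3,-174.8)
for n,b in {"side":(325,385,260,325),"side5":(325,385,260,325),"w1":(220,310,270,372)}.items():
    f=dict(np.load(n+".npz")); v,u=band(f,b); print(n,"band mid col",(u.min()+u.max())/2,"rows",v.min(),v.max(),"width",np.ptp(u)+1,"proj z60",np.round(proj(f,(*A,60)),1))
    g=cv2.cvtColor(f["frame"],cv2.COLOR_RGB2GRAY)
f=dict(np.load("side5.npz")); m=orange(f)
for r in range(246,266,2):
    u=np.nonzero(m[r,340:385])[0]+340; print(r,u.min() if len(u) else None,u.max() if len(u) else None,end="; ")
print("cap proj",[np.round(proj(f,(614.2,-174.5,z)),1).tolist() for z in (137,150,172)])
f=dict(np.load("w1.npz")); P=cloud(f)[270:372,220:310]
# shoulder / tip refined circles
z=P[...,2]; d=np.linalg.norm(P[...,:2]-A,axis=2)
v,u=np.nonzero((z>72)&(z<75.5)&(d<22)); h=cv2.convexHull(np.c_[u,v].astype(np.float32)); e=cv2.fitEllipse(h); print("shoulder ell",e, plane(f,(e[0][0]+220,e[0][1]+270),74).round(1))
for lo in range(78,100,4):
    S=P[(z>lo)&(z<lo+4)&(d<22)]; print(lo,len(S),((S.min(0)+S.max(0))/2).round(1))
E
```

```text
side band mid col 357.5 rows 285 294 width 18 proj z60 [356.9 285.4]
side5 band mid col 357.5 rows 262 294 width 18 proj z60 [356.9 285.4]
w1 band mid col 267.0 rows 324 335 width 29 proj z60 [267.2 336.7]
246 356 357; 248 356 357; 250 355 357; 252 355 356; 254 355 356; 256 355 371; 258 354 371; 260 370 370; 262 None None; 264 None None; cap proj [[362.0, 257.3], [363.0, 252.2], [364.8, 243.3]]
shoulder ell ((47.86494064331055, 75.76762390136719), (27.804656982421875, 32.67512893676758), 86.86617279052734) [ 615.3 -174.4   74. ]
78 37 [ 612.4 -174.2   80.1]
82 112 [ 615.1 -174.4   84. ]
86 98 [ 615.6 -174.8   88. ]
90 79 [ 614.6 -174.7   92. ]
94 53 [ 615.2 -174.6   96.1]
98 14 [ 615.4 -174.7   98.9]
```

Camera offsets agree between cap and bottle, so the cap needs about +1.1 mm in x. I'll lower it over the nozzle, stopping before the beads.

>>> carry_out(
  newtons=80,
  plan=[
    {"fingers":0.0,"dx":-0.001,"dy":0.0003,"dz":0.01,"wx":0,"wy":0,"wz":0},
    {"fingers":0.0,"dx":0,"dy":0,"dz":0.01,"wx":0,"wy":0,"wz":0},
    {"fingers":0.0,"dx":0,"dy":0,"dz":0.01,"wx":0,"wy":0,"wz":0},
    {"fingers":0.0,"dx":0,"dy":0,"dz":0.005,"wx":0,"wy":0,"wz":0},
    {"fingers":0.0,"dx":0,"dy":0,"dz":0.005,"wx":0,"wy":0,"wz":0},
    {"fingers":0.0,"dx":0,"dy":0,"dz":0.004,"wx":0,"wy":0,"wz":0},
    {"fingers":0.0,"dx":0,"dy":0,"dz":0,"wx":0,"wy":0,"wz":0},
    {"fingers":0.0,"dx":0,"dy":0,"dz":0,"wx":0,"wy":0,"wz":0},
  ],
)

```text
t: 6.9
position: [616.1, -175.3, 122.4]
eef_rot: [[-0.931, 0.364, 0.0], [0.364, 0.931, -0.0], [-0.0, -0.0, -1.0]]
force: [0.2, 0.3, -0.4]
finger_gap: 0.349
finger_force: 78.9
```

```bash
python3 loc.py w6
```

```text
tcp [ 616.13 -175.34  122.56] F [ 0.22  0.02 -0.31] gap 0.34738164864415333
cap top [ 616.3 -174.7  128.4] px [260.2 292.2] ell [73.3 79.1] in tool [ 0.1  0.7 -5.8]
```

>>> carry_out(
  plan=[
    {"fingers":0.0,"dx":0.0007,"dy":0,"dz":0.002,"wx":0,"wy":0,"wz":0},
    {"fingers":0.0,"dx":0,"dy":0,"dz":0.002,"wx":0,"wy":0,"wz":0},
    {"fingers":0.0,"dx":0,"dy":0,"dz":0.002,"wx":0,"wy":0,"wz":0},
    {"fingers":0.0,"dx":0,"dy":0,"dz":0.002,"wx":0,"wy":0,"wz":0},
    {"fingers":0.0,"dx":0,"dy":0,"dz":0.002,"wx":0,"wy":0,"wz":0},
    {"fingers":0.0,"dx":0,"dy":0,"dz":0,"wx":0,"wy":0,"wz":0},
    {"fingers":0.0,"dx":0,"dy":0,"dz":0,"wx":0,"wy":0,"wz":0},
  ],
)

```text
t: 7.65
position: [615.5, -175.3, 112.5]
eef_rot: [[-0.931, 0.364, 0.001], [0.364, 0.931, -0.0], [-0.001, -0.0, -1.0]]
force: [-0.8, -1.6, 5.1]
finger_gap: 0.347
finger_force: 79.7
```

>>> carry_out(
  plan=[
    {"fingers":0.0,"dx":0,"dy":0,"dz":0.001,"wx":0,"wy":0,"wz":0},
    {"fingers":0.0,"dx":0,"dy":0,"dz":0.001,"wx":0,"wy":0,"wz":0},
    {"fingers":0.0,"dx":0,"dy":0,"dz":0,"wx":0,"wy":0,"wz":0},
  ],
)

```text
t: 7.95
position: [615.6, -175.3, 110.6]
eef_rot: [[-0.931, 0.364, 0.001], [0.364, 0.931, -0.0], [-0.001, -0.0, -1.0]]
force: [-1.0, -1.7, 6.6]
finger_gap: 0.347
finger_force: 79.8
```

>>> carry_out(
  plan=[
    {"fingers":0.0,"dx":0,"dy":0,"dz":0.001,"wx":0,"wy":0,"wz":0},
    {"fingers":0.0,"dx":0,"dy":0,"dz":0.001,"wx":0,"wy":0,"wz":0},
    {"fingers":0.0,"dx":0,"dy":0,"dz":0,"wx":0,"wy":0,"wz":0},
  ],
)

```text
t: 8.25
position: [615.1, -175.1, 107.9]
eef_rot: [[-0.931, 0.364, -0.0], [0.364, 0.931, -0.0], [0.0, -0.0, -1.0]]
force: [0.4, -2.1, -5.1]
finger_gap: 0.35
finger_force: 79.3
```

>>> carry_out(
  plan=[
    {"fingers":0.0,"dx":0,"dy":0,"dz":0.001,"wx":0,"wy":0,"wz":0},
    {"fingers":0.0,"dx":0,"dy":0,"dz":0.001,"wx":0,"wy":0,"wz":0},
    {"fingers":0.0,"dx":0,"dy":0,"dz":0,"wx":0,"wy":0,"wz":0},
  ],
)

```text
t: 8.55
position: [615.0, -174.9, 105.8]
eef_rot: [[-0.931, 0.364, -0.001], [0.364, 0.931, 0.0], [0.001, -0.0, -1.0]]
force: [0.6, -2.7, -6.8]
finger_gap: 0.346
finger_force: 79.4
```

The click came: the force dropped to a pull. I'll press on in small steps.

>>> carry_out(
  plan=[
    {"fingers":0.0,"dx":0,"dy":0,"dz":0.001,"wx":0,"wy":0,"wz":0},
    {"fingers":0.0,"dx":0,"dy":0,"dz":0.001,"wx":0,"wy":0,"wz":0},
    {"fingers":0.0,"dx":0,"dy":0,"dz":0.001,"wx":0,"wy":0,"wz":0},
    {"fingers":0.0,"dx":0,"dy":0,"dz":0,"wx":0,"wy":0,"wz":0},
  ],
)

```text
t: 8.95
position: [615.4, -175.0, 103.4]
eef_rot: [[-0.931, 0.364, 0.0], [0.364, 0.931, 0.0], [-0.0, 0.0, -1.0]]
force: [-1.0, -0.7, 1.0]
finger_gap: 0.348
finger_force: 80.0
```

>>> carry_out(
  plan=[
    {"fingers":0.0,"dx":0,"dy":0,"dz":0.001,"wx":0,"wy":0,"wz":0},
    {"fingers":0.0,"dx":0,"dy":0,"dz":0.001,"wx":0,"wy":0,"wz":0},
    {"fingers":0.0,"dx":0,"dy":0,"dz":0,"wx":0,"wy":0,"wz":0},
  ],
)

```text
t: 9.25
position: [615.4, -175.0, 101.5]
eef_rot: [[-0.931, 0.364, 0.0], [0.364, 0.931, -0.0], [-0.0, 0.0, -1.0]]
force: [-2.6, 0.4, 6.4]
finger_gap: 0.347
finger_force: 80.5
```

Now 1.6 mm more, to reach about 10 N.

>>> carry_out(
  plan=[
    {"fingers":0.0,"dx":0,"dy":0,"dz":0.001,"wx":0,"wy":0,"wz":0},
    {"fingers":0.0,"dx":0,"dy":0,"dz":0.0006,"wx":0,"wy":0,"wz":0},
    {"fingers":0.0,"dx":0,"dy":0,"dz":0,"wx":0,"wy":0,"wz":0},
    {"fingers":0.0,"dx":0,"dy":0,"dz":0,"wx":0,"wy":0,"wz":0},
    {"fingers":0.0,"dx":0,"dy":0,"dz":0,"wx":0,"wy":0,"wz":0},
    {"fingers":0.0,"dx":0,"dy":0,"dz":0,"wx":0,"wy":0,"wz":0},
  ],
)

```text
t: 9.85
position: [615.5, -175.0, 100.2]
eef_rot: [[-0.931, 0.364, 0.0], [0.364, 0.931, -0.0], [-0.001, 0.0, -1.0]]
force: [-3.4, 0.5, 9.2]
finger_gap: 0.344
finger_force: 80.8
```

```bash
python3 loc.py w7; python3 - <<'E'
from bench import optics
from h import *
f=optics.grab_frame("side"); cv2.imwrite("pics/end.png",cv2.resize(f["frame"][220:330,310:400,::-1],None,fx=5,fy=5,interpolation=0))
E
```

```text
tcp [ 615.45 -175.04  100.2 ] F [-1.42  0.42  9.28] gap 0.34241696164042223
cap top [ 615.6 -174.3  106.2] px [260.1 291.9] ell [73.8 79.4] in tool [ 0.1  0.7 -6. ]
```

View pics/end.png

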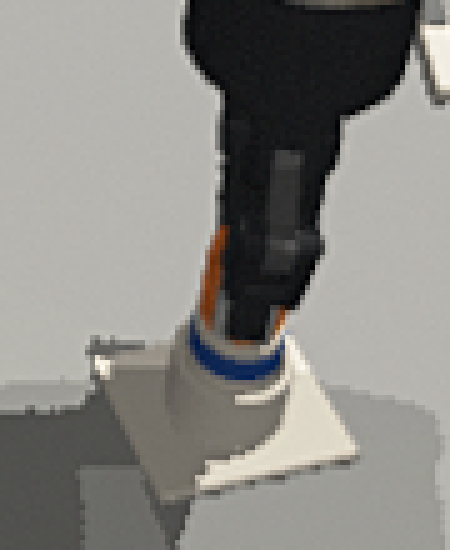

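The side crop shows the cap seated upright on the shoulder, just above the blue band at crop (240,350). The cap top is at z 106, so the rim is at about 70 with the shoulder sunk by 9.2 N. I'll hand it in.

```bash
python3 -c "
from bench import robot
print(robot.sign_off())"
```

```text
the job is handed in; nothing more can be done
None
```

The orange cap is snapped home and upright on the bottle, and I handed the job in at about 10 s with the gripper still pressing at about 9 N (bottle sunk about 3.7 mm); no verdict came back.

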